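# Dock the connector carriage and lock it in the L-slot

## Task

On the board test jig, push the red knob with a fingertip along its L-shaped slot: towards the green board until it reaches the corner, so that the black connector carriage is docked, then round the corner and sideways fully to the closed end of the short leg, so that it is locked. Only push the knob from outside: do not pinch it or pull it up, do not push the carriage or the board with the robot, and leave all the other things where they are. Finish with the robot clear of everything.

Things in the scene. Friction and masses are not known exactly. Their poses are not given: they have to be found in the camera images.
- jig: fixed test jig: blue housing, x -65 to 65, y -60 to 60 mm, flat aluminium cover 40 mm above the table with an L-shaped slot 12 mm wide; behind it (+x), on one dark base plate, the carriage, then a green board. Origin: on the table under the housing's centre; x runs to the board, y to the left, z up. Above the cover stand only the knob and 2 mm screw heads
- slot_start (a point): start of the slot's long leg: where the knob's axis is with pin_along = 0, pin_across = 0; at cover height; axes as the jig's. The slot lets the knob go 1 mm farther at each end and side
- slot_corner (a point): corner of the slot, 55 mm from slot_start along the jig's +x; at cover height
- slot_end (a point): closed end of the slot's short leg (lock position), 36 mm from slot_corner along the jig's +y; at cover height, a short yellow line is painted just past it
- knob (a point): middle of the red cross-shaped knob on a 10 mm steel pin in the slot: 22 mm across opposite lobes, 25 mm tall, from 3 to 28 mm above the cover, this point 15.5 mm above it. Axes as the jig's; it does not turn. It slides in the slot with about 1 N of friction (3 N when pushing the carriage too), stays where it is left, and the slot's ends stop it
- lobe_back: the knob's lobe on its -x side (10 mm wide, 25 mm tall, its flat outer face 11 mm from the knob's axis); origin on the knob's axis 40.5 mm below the knob's middle; axes as the jig's
- lobe_front: the knob's lobe on its +x side (10 mm wide, 25 mm tall, its flat outer face 11 mm from the knob's axis); origin on the knob's axis 40.5 mm below the knob's middle; axes as the jig's
- lobe_right: the knob's lobe on its -y side (10 mm wide, 25 mm tall, its flat outer face 11 mm from the knob's axis); origin on the knob's axis 40.5 mm below the knob's middle; axes as the jig's
- lobe_left: the knob's lobe on its +y side (10 mm wide, 25 mm tall, its flat outer face 11 mm from the knob's axis); origin on the knob's axis 40.5 mm below the knob's middle; axes as the jig's
- pin_along (a joint): m, knob's travel along the long leg (jig +x) from slot_start; 0.055 at the corner and in the short leg; starts between 0 and 0.015
- pin_across (a joint): m, knob's travel along the short leg (jig +y); 0 in the long leg, 0.036 at the lock end (stop at 0.037)
- pin_lift (a joint): m, how far the knob is pulled up against its spring (3 N at 0, 5.5 N at 10 mm); 0 is its rest
- carriage (a joint): m, the carriage's travel towards the board (jig +x); the pin meets a bar of the carriage when pin_along equals this value, and pushes it on from there; 0.055 is docked. Starts between 0.017 and 0.03; friction holds it
- board: green circuit board at the far end of the jig, 75 x 105 mm, surface 32 mm above the table, parts up to 41 mm; origin and axes are the jig's; the board spans 159 to 234 mm in the jig's x
- carriage_top (a point): top middle of the carriage's black block (26 mm along x, 100 mm along y), 47 mm above the table, with three brass plugs standing on it up to 57 mm and three plugs towards the board; the block is between housing and board, at 83 mm plus the joint's value in the jig's x
- adapter_gold: gold coaxial adapter standing upright beside the jig, 20 mm across, 38 mm tall; a loose bystander, to be left alone
- adapter_steel: steel coaxial adapter standing upright beside the jig, 22 mm across, 42 mm tall; a loose bystander, to be left alone
- wrench: small steel wrench lying flat, 130 mm long; a loose bystander, to be left alone
- screwdriver: screwdriver lying flat, 150 mm long; a loose bystander, to be left alone
- phone: black phone lying flat, 150 x 74 x 9 mm; a loose bystander, to be left alone
- mug: blue mug, 80 mm across, 92 mm tall; a loose bystander, to be left alone
- jar: amber glass jar with black cap, 56 mm across, 85 mm tall; a loose bystander, to be left alone
- tray: grey parts tray, 120 x 160 mm, 35 mm tall, empty; a loose bystander, to be left alone

How it is judged:
On the way, in this order (a step that is already met when the one before it is completed fails the run):
1. the knob has reached the slot's corner and the carriage is docked (value of joint pin_along above 0.052 m and value of joint pin_across below 0.012 m and value of joint carriage above 0.051 m), for 0.05 s.
2. the knob is at the closed end of the short leg (value of joint pin_across above 0.032 m and value of joint pin_along above 0.052 m), for 0.1 s.
At the end, for the whole second after the job is handed in: the knob rests within 4 mm of the closed end of the short leg (pin_across above 0.032, pin_along above 0.052), fully down (within 3 mm), and the carriage is docked (above 0.051), all at rest (all of step 2 and value of joint carriage above 0.051 m and value of joint pin_lift below 0.003 m and velocity of joint pin_along between -0.005 and 0.005 m/s and velocity of joint pin_across between -0.005 and 0.005 m/s and velocity of joint carriage between -0.005 and 0.005 m/s); the robot touches nothing.
It fails at once if the knob is pulled up by more than 6 mm (value of joint pin_lift above 0.006 m).
It fails at once if the knob is pinched (two opposite lobes pressed with more than 2 N at once) ((contact force between the fingers and lobe_back above 2 N and contact force between the fingers and lobe_front above 2 N) or (contact force between the fingers and lobe_left above 2 N and contact force between the fingers and lobe_right above 2 N)).
It fails at once if the robot pushes the board or the carriage (more than 2 N) (contact force between any of the fingers, the arm and board above 2 N or contact force between any of the fingers, the arm and carriage above 2 N).
It fails at once if a bystander is moved by more than 15 mm (distance of any of adapter_gold, adapter_steel, wrench, screwdriver, phone, mug, jar, tray from where it was at the start of the episode above 0.015 m).
It also fails if it takes over 35 s, if anything falls off the work surface, if the arm or the gripper's body presses on something with over 40 N, if the wrist force passes 120 N, or if a joint passes its speed limit or range.

## Robot

A 6-joint arm with a two-finger parallel gripper is mounted at the origin on the work surface. World frame = base frame: x ahead of the robot, y to its left, z up, the work surface at z = 0. Lengths are in m, angles in rad, forces in N, time in s.
With the tool pointing down it reaches from about 0.325 to 0.775 m from the base axis. Payload 9.3 kg.
Tool frame: the origin (TCP) lies at the very end of the fingers, on their centre line; the grasp point (between the pads) lies 19 mm behind it (manip.hold_point_z is the distance from the TCP to the grasp point, in m); z points along the fingers, y is the line along which they close (so a half turn about z gives the same grasp; the last joint's range is limited). The gripper opens to 85 mm and grips with 20 to 120 N. Pads are 22 mm wide; open, the fingers measure 114 mm over their backs; the gripper's body (76 mm by 85 mm) begins 54 mm behind the grasp point. The pads swing forward as they close: fully open they stand 13 mm farther back than shut.
Start: joints at [-1.444, 0.259, 0.021, 1.334, 0, 1.418], TCP at [0.152, -0.529, 0.231] pointing down, gripper open.
Joint ranges: [-3.04, 3.04], [-0.91, 1.82], [-1.04, 1.36], [-1.92, 1.95], [-1.52, 1.45], [-3.14, 3.14]. Speed limits (rad/s): [2.22, 2.22, 2.79, 3.14, 3.14, 3.14].

## Interface

Orientations are given as [roll, pitch, yaw] about the fixed x, y, z axes, in that order (R = Rz(yaw) Ry(pitch) Rx(roll)).
In Python, from rig import manip gives the robot as it stands.
- The arm moves only by the tool send_rows, never from a script. Its arguments are lists of equal length, an entry for each row: "dp": the shift along the tool's x, y, z in units of 30 mm (1.0 is 30 mm), a list of three; "angular": the turn, a rotation vector about the tool's x, y, z in units of 6 degrees (1.0 is 6 degrees), a list of three. In form: {"dp": [[dx, dy, dz], ...], "angular": [[rx, ry, rz], ...]}. A call has 1 to 5 rows; each row shifts and turns the commanded pose from where the row before left it, along the tool's axes as they then stand; what a row does not reach is not made up. A row lasts 1/12 s, in which the tool goes at most 41.7 mm and 7.16 degrees, less where a joint would pass 70% of its speed; a pose out of reach is approached as far as the arm can. A call is refused whole if a number of a shift passes 1 or a number of a turn 1, either way. A call with a gripper value outside its range is refused whole. "gripper" is the opening, from -1 (shut) to 1 (fully open), set as the call begins (left out, the last holds). The fingers move at their own pace and stop on an object; "squeeze" is the grip in N (left out, the last holds). Time passes only in rows, so rows that do not move let the fingers close. It gives the time, the measured TCP pose, the force, the opening and the grip force at its end, in the units of the state.
- manip.get_obs(): the state, without advancing time (a new reading comes with each control period).
- manip.grab_frame(name): name is "side" or "top"; returns the picture (384x512x3 uint8, blue, green, red); there is no depth.
- manip.get_calibration(name): a dict with "fov_y" (degrees; the focal length in pixels is half the picture's height over the tangent of half this angle, whatever the lens; pixels are square), "cx", "cy" (the principal point, pixels), "origin" and "orientation" of the camera in the world. Camera axes: x right, y down, z forward; pixel columns grow to the right and rows downward; lengths in m; the calibration is good to about 2 mm. A picture is of the moment at which its call begins. get_calibration takes no time and is no camera call.
- manip.sign_off(): hands the job in; it is judged then, once.
The state is a dict: "t": time; "q": joint angles; "qvel": joint speeds; "joint_torque": joint torques, N m; "position": TCP position; "tool_rot": TCP orientation; "wrist_force": force on the tool from outside, world axes, zero at the start; "torque": the same for the moment, N m; "grip_width": finger opening in m; "finger_force": force on a finger pad.
Only numpy, scipy, OpenCV 4.12 (cv2) and the standard library are available. Lean on these libraries where they do the work, as an engineer would, in place of code of your own. Each camera call takes 0.05 s, during which the arm holds its last target. There are 200 camera calls.

## Working session

There is one attempt and no reset: what is moved stays moved. The work goes in short steps, Python scripts to look and compute and a tool call to move; the robot and the scene stay as the last step left them, time stands still between calls to the robot, and variables do not carry over. Pictures are saved under pics/ and viewed, at most 10 in all, crops included, and the job is handed in when it is done.

Besides the shell and the picture viewer there is one more tool, called after "Call:" as name(argument=value, ...) on one line, values as JSON. send_rows: Moves the arm, as the interface text tells. Its arguments: {"type":"object","properties":{"dp":{"type":"array","items":{"type":"array","items":{"type":"number"}}},"angular":{"type":"array","items":{"type":"array","items":{"type":"number"}}},"gripper":{"type":"number"},"squeeze":{"type":"number"}},"required":["dp","angular"]}

```bash
mkdir -p pics; ls
python3 - <<'E'
from rig import manip
import cv2
for n in ("top","side"):
    cv2.imwrite(f"pics/{n}0.png",manip.grab_frame(n)); print(n,manip.get_calibration(n))
print(manip.get_obs())
E
```

```text
pics
top {'fov_y': 52.49291882748797, 'cx': 253.9680890103689, 'cy': 191.09725790336324, 'origin': array([ 0.37211308, -0.01347755,  1.26335227]), 'orientation': array([-3.01476701,  0.00480636, -1.5977059 ])}
side {'fov_y': 44.06331430206766, 'cx': 249.61812697032332, 'cy': 194.89532996827802, 'origin': array([0.0690828 , 0.92679522, 0.79316895]), 'orientation': array([-2.18147557,  0.01866015, -2.67468099])}
{'t': 0.1, 'q': array([-1.44361394e+00,  2.59099646e-01,  2.08277904e-02,  1.33368045e+00,
        3.13440070e-05,  1.41824347e+00]), 'qvel': array([-0.00047988, -0.00177852,  0.00104247, -0.00109   , -0.00072732,
       -0.00197951]), 'joint_torque': array([ 4.69120801e-03, -5.56693053e+01,  3.45070052e+01,  1.16214075e-02,
       -1.69927671e-04, -3.86173333e-07]), 'position': array([ 0.15185291, -0.52836091,  0.23074243]), 'tool_rot': array([-3.14045486e+00, -2.06645019e-04,  2.79735108e-01]), 'wrist_force': array([0.42118347, 0.72397361, 0.07207437]), 'torque': array([-0.04505862,  0.04425617,  0.01819223]), 'finger_force': 0.0, 'grip_width': 0.08530310166373212}
```

View pics/top0.png

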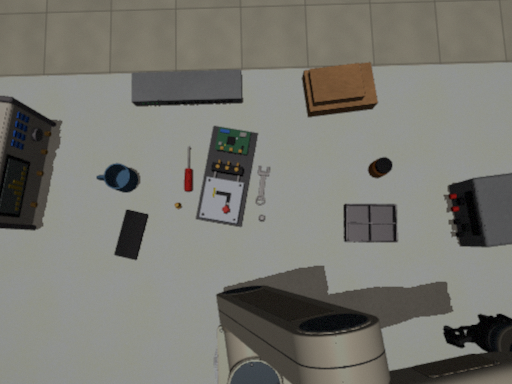

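View pics/side0.png

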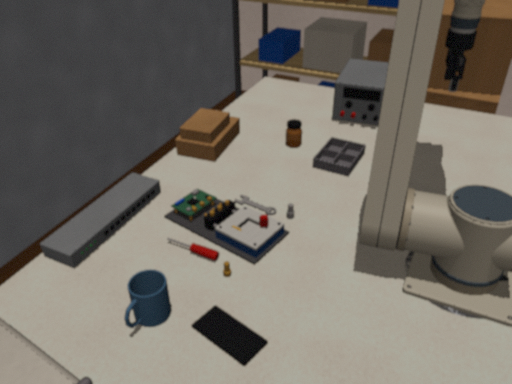

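Top view: the jig is at about (225,180), the knob at (226,209), the board at (233,140) and the adapters at (178,205) and (262,218). I'll enlarge both views.

Run:
```python
import cv2
a=cv2.imread("pics/top0.png")[120:235,165:280]; cv2.imwrite("pics/topc.png",cv2.resize(a,None,fx=5,fy=5,interpolation=cv2.INTER_CUBIC))
a=cv2.imread("pics/side0.png")[175:285,155:305]; cv2.imwrite("pics/sidec.png",cv2.resize(a,None,fx=5,fy=5,interpolation=cv2.INTER_CUBIC))
```

```text
(no output)
```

View pics/topc.png

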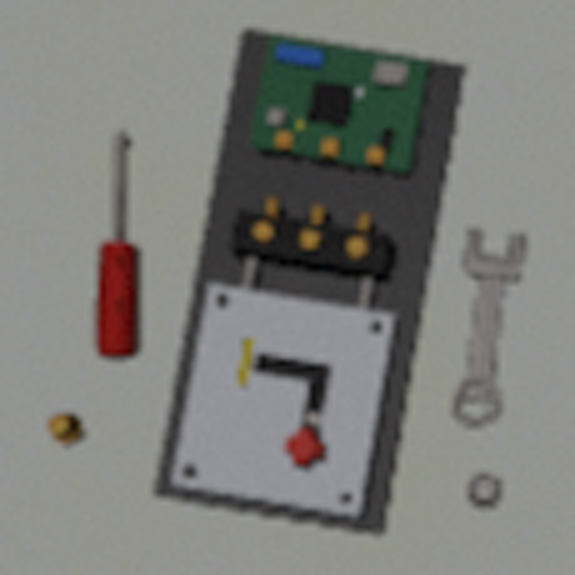

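View pics/sidec.png

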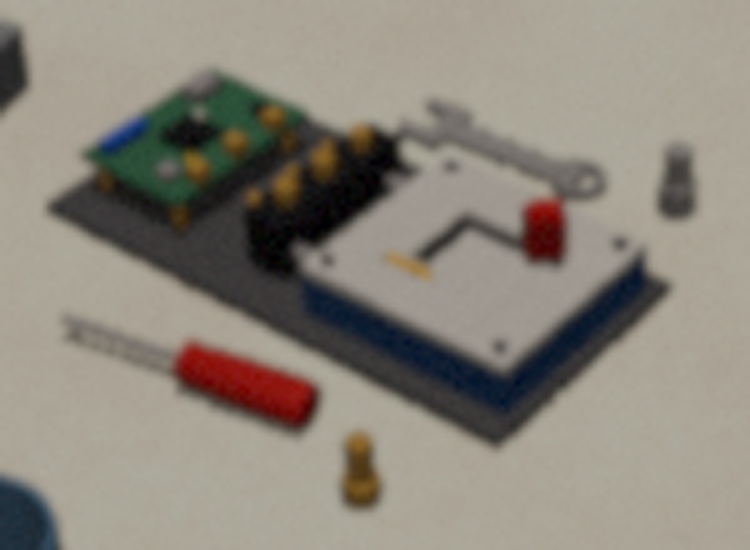

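Crops: in the top view the cover corners are about (209,285), (397,311), (365,518) and (172,487), with the knob top at (305,446). The slot corner is near (320,368) and its end near (255,362). In the side view the cover corners are (645,248), (505,375) and (297,248), and the knob's middle is (545,231).

```bash
cat > h.py <<'E'
import numpy as np
from scipy.spatial.transform import Rotation as R
from rig import manip
def cam(n):
    c=manip.get_calibration(n); return c,R.from_euler('xyz',c['orientation']).as_matrix(),192/np.tan(np.radians(c['fov_y']/2))
def ray(n,u,v,z):
    c,M,f=cam(n); d=M@[(u-c['cx'])/f,(v-c['cy'])/f,1]; o=c['origin']
    return (o+d*(z-o[2])/d[2])[:2]
def tc(x,y,z): return ray("top",(x+.5)/5-.5+165,(y+.5)/5-.5+120,z)
def sc(x,y,z): return ray("side",(x+.5)/5-.5+155,(y+.5)/5-.5+175,z)
def fit(J,P):
    J,P=np.array(J),np.array(P); jm,pm=J.mean(0),P.mean(0)
    a=J-jm;b=P-pm; th=np.arctan2((a[:,0]*b[:,1]-a[:,1]*b[:,0]).sum(),(a*b).sum())
    Q=np.array([[np.cos(th),-np.sin(th)],[np.sin(th),np.cos(th)]]); o=pm-Q@jm
    return o,th,Q,P-(J@Q.T+o)
E
python3 - <<'E'
from h import *
np.set_printoptions(precision=4,suppress=True)
J=[(.065,.06),(.065,-.06),(-.065,-.06),(-.065,.06)]
T=[tc(*p,.04) for p in [(209,285),(397,311),(365,518),(172,487)]]
S=[sc(*p,.04) for p in [(297,248),(645,248),(505,375)]]
for nm,j,p,f,k,extra in (("top",J,T,tc,(305,446,.066),[(320,368),(255,362),(246,362)]),("side",[J[0],J[2],J[3]],S,sc,(545,231,.0555),[(468,222),(425,255),(408,265)])):
    o,th,Q,r=fit(j,p); print(nm,"o",o,"yaw",th,"res",r.ravel(),"knob w",f(*k),"jig",Q.T@(f(*k)-o))
    for e in extra: print("  slot",e,Q.T@(f(*e,.04)-o), f(*e,.04))
for nm,p,z in (("gold",(66,428),.02),("steel",(485,490),.02),("carr",(310,240),.05)): print(nm,tc(*p,z))
E
```

```text
top o [0.5042 0.0907] yaw -0.1799578727579561 res [-0.      0.0003  0.0014 -0.001  -0.0013 -0.0011 -0.0001  0.0017] knob w [0.4723 0.0771] jig [-0.029  -0.0191]
  slot (320, 368) [ 0.0231 -0.0182] [0.5237 0.0687]
  slot (255, 362) [0.0206 0.0232] [0.5287 0.1098]
  slot (246, 362) [0.0198 0.0288] [0.5288 0.1155]
side o [0.5056 0.0905] yaw -0.2717540012769995 res [ 0.0053 -0.0037  0.0027  0.001  -0.008   0.0027] knob w [0.4729 0.0781] jig [-0.0282 -0.0207]
  slot (468, 222) [ 0.0197 -0.0152] [0.5206 0.0705]
  slot (425, 255) [0.0178 0.0192] [0.528  0.1042]
  slot (408, 265) [0.0188 0.0306] [0.532 0.115]
gold [0.4919 0.2336]
steel [ 0.4449 -0.0338]
carr [0.6043 0.0728]
```

Call:
send_rows(dp=[[0,0,0],[0,0,0],[0,0,0],[0,0,0],[0,0,0]], angular=[[0,0,-1],[0,0,-1],[0,0,-1],[0,0,-1],[0,0,-1]], gripper=-1)

```text
t: 0.52
position: [0.1519, -0.5284, 0.2309]
tool_rot: [-3.141, -0.001, 0.809]
wrist_force: [0.2, 0.1, -0.3]
grip_width: 0.0254
finger_force: 0.0
```

Call:
send_rows(dp=[[0,0,0],[0,0,0],[0,0,0],[0,0,0],[0,0,0]], angular=[[0,0,-1],[0,0,-1],[0,0,-1],[0,0,-1],[0,0,-1]])

```text
t: 0.93
position: [0.1519, -0.5284, 0.2309]
tool_rot: [-3.141, -0.001, 1.332]
wrist_force: [-0.4, -0.3, 1.0]
grip_width: 0.0003
finger_force: 0.0
```

Call:
send_rows(dp=[[0,0,0],[1,0.25,0],[1,0.25,0],[1,0.25,0],[1,0.25,0]], angular=[[0,0,-0.6],[0,0,0],[0,0,0],[0,0,0],[0,0,0]])

```text
t: 1.35
position: [0.2032, -0.4145, 0.2307]
tool_rot: [-3.141, -0.001, 1.389]
wrist_force: [0.8, -1.1, 0.8]
grip_width: 0.0
finger_force: 0.0
```

Call:
send_rows(dp=[[1,0.25,0],[1,0.25,0],[1,0.25,0],[1,0.25,0],[1,0.25,0]], angular=[[0,0,0],[0,0,0],[0,0,0],[0,0,0],[0,0,0]])

```text
t: 1.77
position: [0.267, -0.2736, 0.2311]
tool_rot: [-3.141, -0.0, 1.389]
wrist_force: [0.4, -0.1, 0.3]
grip_width: 0.0
finger_force: 0.0
```

Call:
send_rows(dp=[[1,0.25,0],[1,0.25,0],[1,0.25,0],[1,0.25,0],[1,0.25,0]], angular=[[0,0,0],[0,0,0],[0,0,0],[0,0,0],[0,0,0]])

```text
t: 2.18
position: [0.3309, -0.1328, 0.2312]
tool_rot: [3.142, -0.0, 1.39]
wrist_force: [-0.2, 0.5, 0.5]
grip_width: -0.0004
finger_force: 0.0
```

Call:
send_rows(dp=[[1,0.25,0],[1,0.25,0],[1,0.25,0],[1,0.25,0],[1,0.25,0]], angular=[[0,0,0],[0,0,0],[0,0,0],[0,0,0],[0,0,0]])

```text
t: 2.6
position: [0.3948, 0.0081, 0.2312]
tool_rot: [-3.141, 0.0, 1.39]
wrist_force: [1.1, -1.1, 0.9]
grip_width: 0.0003
finger_force: 0.0
```

Call:
send_rows(dp=[[0.9,0.2,0.5],[0.9,0.2,1],[0.9,0.2,1],[0,0,1],[0,0,1]], angular=[[0,0,0],[0,0,0],[0,0,0],[0,0,0],[0,0,0]])

```text
t: 3.02
position: [0.4269, 0.0843, 0.0947]
tool_rot: [-3.141, -0.0, 1.393]
wrist_force: [1.2, 0.1, 0.0]
grip_width: -0.0003
finger_force: 0.0
```

Run:
```python
from h import *
import cv2
a=cv2.resize(manip.grab_frame("top")[120:235,165:280],None,fx=4,fy=4,interpolation=cv2.INTER_CUBIC)
b=cv2.resize(manip.grab_frame("side")[150:265,190:275],None,fx=4,fy=4,interpolation=cv2.INTER_CUBIC)
cv2.imwrite("pics/c1.png",np.hstack([a,b]))
o=manip.get_obs();print(o['position'],o['tool_rot'],o['wrist_force'])
```

```text
[0.42404623 0.08331895 0.09266697] [-3.13388300e+00  1.39884242e-03  1.39088825e+00] [-1.23047957  0.141991    0.38524692]
```

View pics/c1.png

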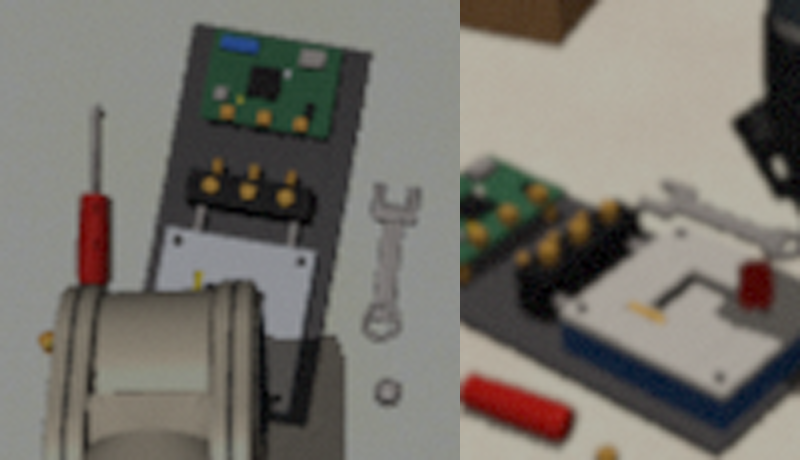

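The arm hides the slot in the top view. The side view (right half) shows the knob at about (755,285) and the fingers at the right edge, still clear of it. Next I go down.

Call:
send_rows(dp=[[0,0,0.7],[0,0,0.65],[0,0,0],[0,0,0]], angular=[[0,0,0],[0,0,0],[0,0,0],[0,0,0]])

```text
t: 3.45
position: [0.4271, 0.0826, 0.0568]
tool_rot: [-3.141, 0.0, 1.389]
wrist_force: [0.7, -0.6, 0.3]
grip_width: -0.0001
finger_force: 0.0
```

Call:
send_rows(dp=[[0,0,0.1],[0.05,0.2,0.1],[0,0.2,0],[0,0.2,0],[0,0.2,0]], angular=[[0,0,0],[0,0,0],[0,0,0],[0,0,0],[0,0,0]])

```text
t: 3.87
position: [0.4519, 0.0799, 0.0502]
tool_rot: [3.141, -0.0, 1.39]
wrist_force: [-1.5, 0.8, 0.2]
grip_width: -0.0002
finger_force: 0.7
```

Call:
send_rows(dp=[[0,0.2,0],[0,0.2,0],[0,0.2,0],[0,0,0]], angular=[[0,0,0],[0,0,0],[0,0,0],[0,0,0]])

```text
t: 4.2
position: [0.4696, 0.0765, 0.0497]
tool_rot: [3.141, 0.0, 1.39]
wrist_force: [-0.9, -0.2, 0.1]
grip_width: -0.0003
finger_force: 0.1
```

Run:
```python
from h import *
import cv2
b=cv2.resize(manip.grab_frame("side")[165:255,190:290],None,fx=6,fy=6,interpolation=cv2.INTER_CUBIC)
cv2.imwrite("pics/c2.png",b)
o=manip.get_obs();print(o['position'],o['tool_rot'],o['wrist_force'])
```

```text
[0.46918923 0.07662255 0.04964948] [3.14137986e+00 2.34113473e-05 1.38954273e+00] [-0.47332699 -0.6876853   0.4982828 ]
```

View pics/c2.png

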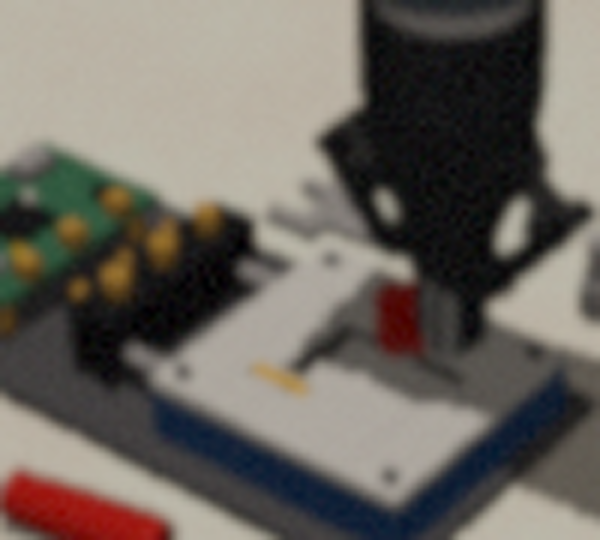

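The finger is touching the back lobe, and the knob's middle is at about (400,320) in this crop. It is partway along the slot and tracking straight.

Run:
```python
from h import *
o=np.array([.5042,.0907]);c,s=np.cos(-.18),np.sin(-.18);Q=np.array([[c,-s],[s,c]])
print(Q.T@(ray("side",190+400.5/6-.5,165+320.5/6-.5,.0555)-o),Q.T@(np.array([.4692,.0766])-o))
```

```text
[-0.00648162 -0.01670248] [-0.03191021 -0.02013823]
```

Call:
send_rows(dp=[[0,0.2,0],[0,0.2,0],[0,0.2,0],[0,0.2,0],[0,0,0]], angular=[[0,0,0],[0,0,0],[0,0,0],[0,0,0],[0,0,0]])

```text
t: 4.67
position: [0.4936, 0.0721, 0.0497]
tool_rot: [3.141, 0.0, 1.389]
wrist_force: [-1.0, -0.3, -0.7]
grip_width: 0.0001
finger_force: 0.3
```

Call:
send_rows(dp=[[0,0.05,0],[0,0.05,0],[0,0,0]], angular=[[0,0,0],[0,0,0],[0,0,0]])

```text
t: 4.92
position: [0.4952, 0.0719, 0.0497]
tool_rot: [3.142, -0.0, 1.39]
wrist_force: [-2.1, -0.3, -0.1]
grip_width: -0.0002
finger_force: 0.7
```

Call:
send_rows(dp=[[0,0.05,0],[0,0,0]], angular=[[0,0,0],[0,0,0]])

```text
t: 5.08
position: [0.4966, 0.0717, 0.0498]
tool_rot: [-3.142, 0.0, 1.39]
wrist_force: [-1.3, -0.1, -0.6]
grip_width: -0.0003
finger_force: 1.0
```

Call:
send_rows(dp=[[0,0.05,0],[0,0,0]], angular=[[0,0,0],[0,0,0]])

```text
t: 5.25
position: [0.4982, 0.0714, 0.0498]
tool_rot: [3.141, 0.0, 1.39]
wrist_force: [-2.4, -0.2, 0.2]
grip_width: 0.0002
finger_force: 1.1
```

Call:
send_rows(dp=[[0,0.05,0],[0,0,0]], angular=[[0,0,0],[0,0,0]])

```text
t: 5.42
position: [0.4988, 0.0712, 0.0497]
tool_rot: [-3.14, 0.0, 1.39]
wrist_force: [-5.4, 0.2, 2.3]
grip_width: 0.0002
finger_force: 2.8
```

Call:
send_rows(dp=[[0,0.05,0],[0,0,0],[0,0,0]], angular=[[0,0,0],[0,0,0],[0,0,0]])

```text
t: 5.67
position: [0.4992, 0.0711, 0.0497]
tool_rot: [-3.138, 0.0, 1.39]
wrist_force: [-10.7, 1.0, 7.7]
grip_width: -0.0001
finger_force: 5.3
```

Run:
```python
from h import *
import cv2
b=cv2.resize(manip.grab_frame("side")[165:255,190:290],None,fx=6,fy=6,interpolation=cv2.INTER_CUBIC)
cv2.imwrite("pics/c3.png",b)
```

```text
(no output)
```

View pics/c3.png

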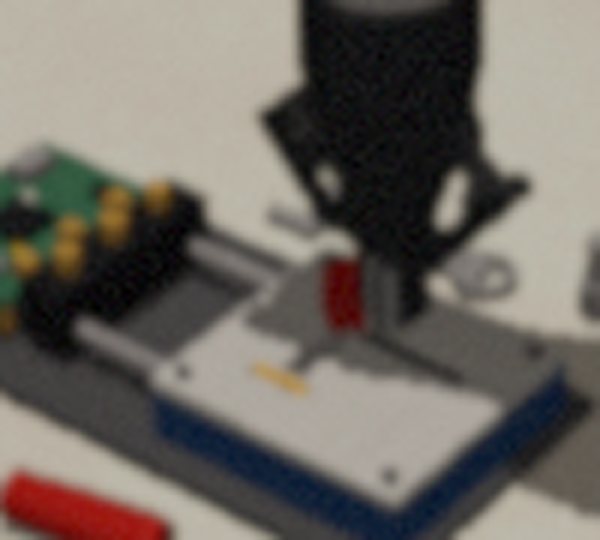

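The carriage has moved up to the board and the knob is hard against the slot corner: about 11 N, and the arm has stopped advancing. Now I back off and go round to the right lobe.

Call:
send_rows(dp=[[0,-0.25,0],[0,-0.25,0],[-0.4,0,0],[-0.4,0,0],[-0.4,0,0]], angular=[[0,0,0],[0,0,0],[0,0,0],[0,0,0],[0,0,0]])

```text
t: 6.13
position: [0.4799, 0.0371, 0.05]
tool_rot: [3.14, 0.0, 1.39]
wrist_force: [1.3, -0.2, 0.2]
grip_width: 0.0002
finger_force: 0.0
```

Call:
send_rows(dp=[[0,0.4,0],[0,0.4,0],[0,0.47,0],[0,0,0],[0,0,0]], angular=[[0,0,0],[0,0,0],[0,0,0],[0,0,0],[0,0,0]])

```text
t: 6.55
position: [0.5175, 0.0302, 0.0496]
tool_rot: [3.141, 0.0, 1.389]
wrist_force: [-0.4, -0.1, -0.6]
grip_width: 0.0
finger_force: 0.0
```

Run:
```python
from h import *
o=np.array([.5042,.0907]);c,s=np.cos(-.18),np.sin(-.18);Q=np.array([[c,-s],[s,c]])
print(Q.T@(manip.get_obs()['position'][:2]-o))
```

```text
[ 0.02391665 -0.0571032 ]
```

Call:
send_rows(dp=[[0.2,0,0],[0.2,0,0],[0.2,0,0],[0.2,0,0],[0.2,0,0]], angular=[[0,0,0],[0,0,0],[0,0,0],[0,0,0],[0,0,0]])

```text
t: 6.97
position: [0.5224, 0.0616, 0.0499]
tool_rot: [3.142, 0.0, 1.39]
wrist_force: [1.5, -2.2, -0.1]
grip_width: -0.0002
finger_force: 0.9
```

Call:
send_rows(dp=[[0.2,0,0],[0.2,0,0],[0.2,0,0],[0,0,0]], angular=[[0,0,0],[0,0,0],[0,0,0],[0,0,0]])

```text
t: 7.3
position: [0.5261, 0.0798, 0.0498]
tool_rot: [3.141, -0.001, 1.391]
wrist_force: [0.7, 0.9, 0.3]
grip_width: -0.0001
finger_force: 0.0
```

Call:
send_rows(dp=[[0.05,0,0],[0.05,0,0],[0,0,0]], angular=[[0,0,0],[0,0,0],[0,0,0]])

```text
t: 7.55
position: [0.5264, 0.0816, 0.0498]
tool_rot: [-3.142, -0.0, 1.39]
wrist_force: [-0.2, 0.0, -0.3]
grip_width: -0.0
finger_force: 0.0
```

Call:
send_rows(dp=[[0.05,0,0],[0,0,0]], angular=[[0,0,0],[0,0,0]])

```text
t: 7.72
position: [0.5266, 0.0827, 0.0498]
tool_rot: [-3.141, 0.0, 1.389]
wrist_force: [-0.6, -1.4, -0.3]
grip_width: -0.0001
finger_force: 0.7
```

Call:
send_rows(dp=[[0.05,0,0],[0,0,0]], angular=[[0,0,0],[0,0,0]])

```text
t: 7.88
position: [0.5267, 0.0832, 0.0498]
tool_rot: [-3.142, 0.003, 1.389]
wrist_force: [-0.8, -8.2, 2.1]
grip_width: -0.0001
finger_force: 4.1
```

Call:
send_rows(dp=[[0.05,0,0],[0,0,0]], angular=[[0,0,0],[0,0,0]])

```text
t: 8.05
position: [0.5268, 0.0835, 0.0498]
tool_rot: [-3.142, 0.005, 1.388]
wrist_force: [-2.8, -14.1, 3.0]
grip_width: 0.0
finger_force: 7.4
```

Call:
send_rows(dp=[[0.05,0,0],[0,0,0]], angular=[[0,0,0],[0,0,0]])

```text
t: 8.22
position: [0.5268, 0.0839, 0.0498]
tool_rot: [-3.141, 0.008, 1.387]
wrist_force: [-4.4, -21.2, 4.9]
grip_width: 0.0001
finger_force: 10.7
```

The force rises firmly, so the knob is at the end stop. Next I back off, lift and retreat.

Call:
send_rows(dp=[[-0.3,0,0],[-0.5,0,0],[-0.5,0,-1],[-0.5,0,-1],[-0.5,0,-1]], angular=[[0,0,0],[0,0,0],[0,0,0],[0,0,0],[0,0,0]])

```text
t: 8.63
position: [0.5145, 0.019, 0.1406]
tool_rot: [-3.14, -0.001, 1.39]
wrist_force: [0.9, -0.4, 0.7]
grip_width: 0.0003
finger_force: 0.0
```

Call:
send_rows(dp=[[-1,0,-1],[-1,0,-1],[-1,0,0],[-1,0,0],[-1,0,0]], angular=[[0,0,0],[0,0,0],[0,0,0],[0,0,0],[0,0,0]])

```text
t: 9.05
position: [0.4881, -0.1283, 0.1995]
tool_rot: [3.14, -0.0, 1.39]
wrist_force: [-0.1, 0.3, 0.5]
grip_width: -0.0
finger_force: 0.0
```

Call:
send_rows(dp=[[-1,0,0],[-1,0,0],[-1,0,0],[0,0,0],[0,0,0]], angular=[[0,0,0],[0,0,0],[0,0,0],[0,0,0],[0,0,0]])

```text
t: 9.47
position: [0.4717, -0.2168, 0.1985]
tool_rot: [-3.142, -0.001, 1.387]
wrist_force: [0.4, 1.0, 0.5]
grip_width: 0.0004
finger_force: 0.0
```

Run:
```python
from h import *
import cv2
a=cv2.resize(manip.grab_frame("top")[120:235,165:280],None,fx=4,fy=4,interpolation=cv2.INTER_CUBIC)
b=cv2.resize(manip.grab_frame("side")[150:265,190:275],None,fx=4,fy=4,interpolation=cv2.INTER_CUBIC)
cv2.imwrite("pics/c4.png",np.hstack([a,b]))
```

```text
(no output)
```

View pics/c4.png

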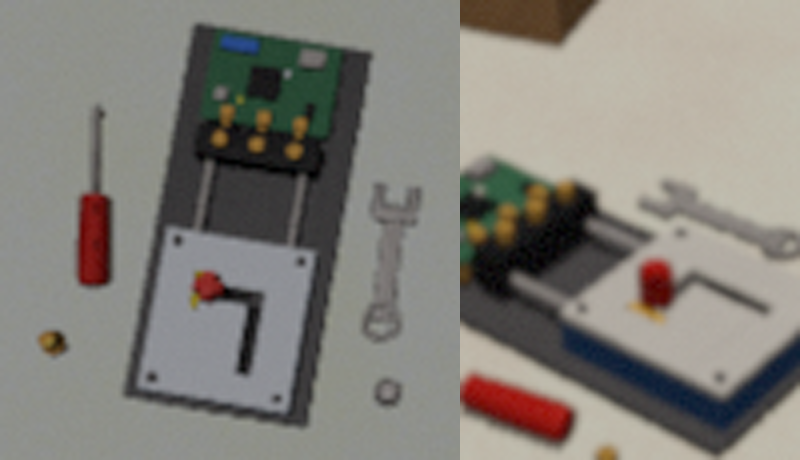

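The knob sits at the yellow line at about (208,286), at the end of the short leg. The carriage is docked at the board at about (258,145), and the bystanders are where they were.

```bash
python3 -c "
from rig import manip
print(manip.sign_off())"
```

```text
the job is handed in; nothing more can be done
None
```

I pushed the red knob to the corner, which docked the carriage, then sideways to the closed end of the short leg. The final pictures show it locked there, with the robot clear and the nearby bystanders unmoved. The job is handed in at about 9.6 s; no verdict came back.

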